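# Hold the rush clip open over the cooling print

### The job

Push the white printed board along its slot in the cooling rack until its edge is home against the rack's end plate. Then squeeze the orange spring clip wide open by its grips, lift it off the steel angle and lower it over the middle of that board's top edge, and finish while still holding it there in the air: wide open, one jaw well down on each side of the board, touching neither board nor rack, so that a colleague can slip the rush ticket in. Leave the grey board in its slot, the other two clips on the angle and the rest of the bench as they are.

Things in the scene. Friction and masses are not known exactly. Their poses are not given: they have to be found in the camera images.
- rack: Fixed dark grey metal cooling rack, base plate 140 (x) x 215 (y) x 8 mm; origin: centre of its underside. Two slots along y at x = -35 and +35 mm, 5.5 mm wide, between 10 mm rails 40 mm high, from y = -95 mm to the open end at +100 mm; slot floor 8 mm above the bench. Either board may stand in either slot.
- stop (a point): Middle of the stop face (facing the rack's +y) of the rack's end plate, 48 mm above the bench, at y = -95 mm in the rack's frame; same axes as the rack. The plate is 8 mm thick, crosses both slots and is 88 mm high.
- card: White stiff board with a colourful print and an orange patch at the middle of its top edge (30 mm): 4 mm thick (x), 140 wide (y, along the slot), 110 tall (z), about 100 g, loose, upright in a slot, axes as the rack's. It slides easily and can lean 0.05 rad. Origin: middle of its bottom edge. At the start its -y edge is 20 to 38 mm short of the end plate.
- card_center (a point): Centre of the white board (55 mm above its bottom edge).
- card_lead (a point): Middle of the white board's -y edge (the one that must meet the end plate), half-way up. Home: y = -95 mm in the rack's frame.
- card_top (a point): Middle of the white board's top edge, 118 mm above the bench: where the clip is to be held.
- blank_center (a point): Centre of the plain mid-grey board (same size) in the other slot, 70 mm away; to be left alone.
- angle_top (a point): Middle of the top edge of a loose 1.5 kg piece of steel angle, 90 mm above the bench. Its upright leg is 4 mm thick and 250 mm long along the point's x axis; its flat foot (5 mm thick) reaches 62 mm to +y. Three spring clips sit astride the top edge, about 80 mm apart, in any order.
- clip_pin (a point): Middle of the orange clip's hinge pin (7 mm thick, 31 mm long). The clip is two sprung levers like a clothes-peg, 80 g: jaws to 42 mm below the pin, grips to 49 mm above it. Parked on the angle: pin 17 mm above the angle's top edge, z up, x along the edge (the hinge axis), y across. The frame turns with the lever of tip_a, by half the opening.
- clip_grip (a point): Point between the orange grips, 36 mm above the pin (parked). Grips: 26 mm wide along x, 20 to 49 mm above the pin, splayed upward, 51 mm over their outsides at the top when parked; fully squeezed along y they are parallel and 20 mm over their outsides. Squeezing takes about 4.5 N at first, 11 N when fully open; let go, it snaps shut.
- clip_tip_a (a point): Inner face of the jaw pad (34 mm long along x, 9 mm high, its lower end 4 mm below this point) of the lever at the clip's -y side, 38 mm below the pin when parked. Fully open, the two tips are 26 mm apart, equally far from the clip's middle plane.
- clip_tip_b (a point): The same point on the other jaw (the clip's +y side).
- clip_jaw (a joint): Opening of the orange clip (angle between its levers, rad): 0 parked on the 4 mm leg of the angle (or shut on the board), 0.6 at its stop, fully open. Wide open means at least 0.4.
- clip_blue_pin (a point): Pin of an identical clip with blue grips, on the angle; to be left alone.
- clip_black_pin (a point): Pin of an identical clip with black grips, on the angle; to be left alone.
- tape: Roll of amber tape, ring of 84 mm diameter, 19 mm high; bystander. Origin: centre of its underside.
- spray: Spray bottle, 54 mm diameter, 150 mm tall; bystander. Origin: centre of its underside.
- brayer: Rubber hand roller, roller 34 mm thick and 90 mm long, handle to -x, 150 mm long; bystander. Origin: on the bench under the roller.
- mug: White mug, 80 mm diameter, 95 mm tall; bystander. Origin: centre of its underside.
- block: Wooden pressing block, 120 x 75 x 30 mm; bystander. Origin: centre of its underside.
Mind the look-alikes: they are no part of the job. Leave any pink look-alike of the card alone.

How it is judged:
By the outcome, as a careful person would: the job done as asked, in the order asked, and still so for the second after the job is handed in, while the arm keeps its last pose, push and grip.
It also fails if it takes over 61 s, if anything falls off the work surface, if the arm or the gripper's body presses on something with over 40 N, if the wrist force passes 120 N, or if a joint passes its speed limit or range.

### The arm

A 6-joint arm with a two-finger parallel gripper is mounted at the origin on the work surface. World frame = base frame: x ahead of the robot, y to its left, z up, the work surface at z = 0. Lengths are in mm, angles in rad, forces in N, time in s.
With the tool pointing down it reaches from about 350 to 925 mm from the base axis. Payload 6.4 kg.
Tool frame: the origin (TCP) lies on the centre line of the jaws, within the pads' length; the fingertips stand 22 mm ahead of it and the grasp point (between the pads) lies 3 mm ahead of it (bot.tip_reach is the distance from the TCP to the fingertips, in mm); y points along the fingers, x is the direction in which the jaws open and shut, and the axes are right-handed (so a half turn about y gives the same grasp; the last joint's range is limited). The gripper opens to 94 mm and grips with 3 to 60 N. Pads are 16 mm wide; open, the fingers measure 119 mm over their backs; the gripper's body (75 mm by 177 mm) begins 78 mm behind the grasp point.
Start: joints at [1.088, 0.245, 1.558, -0, 1.339, -0.174], TCP at [197.542, 619.267, 227.455] pointing down, gripper open.
Joint ranges: [-3.13, 3.13], [-1.02, 2.26], [0.13, 2.54], [-0.95, 4.09], [0.21, 2.88], [-2.74, 2.74]. Speed limits (rad/s): [2.57, 2.57, 3.14, 3.14, 3.14, 3.14].

### API

Orientations are given as a 3x3 rotation matrix whose columns are the frame's x, y, z axes.
In Python, from bench import bot gives the robot as it stands.
- The arm moves only by the tool jog_arm, never from a script. Its argument "moves" is a list of rows, each an object with "offset": the shift along the tool's x, y, z in m, a list of three; "turn": the turn about the tool's y in rad. A call has 1 to 12 rows; each row is the pose to reach, as a shift and turn from the pose commanded when the call began, along the tool's axes at that moment; what a row does not reach only later rows make up. A row lasts 1/12 s, in which the tool goes at most 41.7 mm and 7.16 degrees, less where a joint would pass 70% of its speed; a pose out of reach is approached as far as the arm can. A call with a gripper value outside its range is refused whole. "jaw" is the opening, from 0 (shut) to 1 (fully open), set as the call begins (left out, the last holds). The fingers move at their own pace and stop on an object; "newtons" is the grip in N (left out, the last holds). Time passes only in rows, so rows that repeat a pose let the fingers close. It gives the time, the measured TCP pose, the force and the opening at its end, in the units of the state.
- bot.state(): the state, without advancing time (a new reading comes with each control period).
- bot.capture(name): name is "scene" or "top" or "wrist"; returns (picture, depth): 384x512x3 uint8, blue, green, red; 384x512 float32, mm along the optical axis (not along the pixel's ray), 0 where there is no reading.
- bot.camera_params(name): a dict with "K" (3x3 intrinsics, pixels), "rvec" (rotation vector, rad) and "tvec" (3), from world to camera coordinates, as OpenCV has them. Camera axes: x right, y down, z forward; pixel columns grow to the right and rows downward; lengths in mm; the calibration is good to about 2 mm. A picture is of the moment at which its call begins: read the wrist's pose just before it. camera_params takes no time and is no camera call; for the wrist camera it gives the pose at the moment of the call.
- bot.close_job(): hands the job in, once; it reports no verdict.
Trained networks look in the newest picture that a camera, given by its name, has taken for a name from the list of things; names that differ only in an ending like _2 or _b are one class to them, and where a whole thing is asked for, a point or a joint stands for the part that bears it (a point fixed in the world has none). Each returns a list of dicts, best first, with "confidence" (0 to 1); they miss things now and then, are a little off and sometimes report something else, mostly with a low value. They report only what shows in the picture. A call takes as long as a camera call. They do not tell look-alikes from the thing itself.
- bot.recognise(camera, thing): "point" ([x, y, z] in mm, in world coordinates, good to about 4 mm: the middle of the surface that is visible of it).
- bot.outline_of(camera, thing): "mask" (384x512 bool, what is visible of it).
The state is a dict: "time": time; "qpos": joint angles; "dq": joint speeds; "joint_torque": joint torques, N m; "tcp_pos": TCP position; "ee_rot": TCP orientation; "ft_force": force on the tool from outside, world axes, zero at the start; "moment": the same for the moment, N m; "grip_width": opening from 0.0 (shut) to 1.0 (fully open).
Only numpy, scipy, OpenCV 4.12 (cv2) and the standard library are available. Lean on these libraries where they do the work, as an engineer would, in place of code of your own. Each camera call takes 0.05 s, during which the arm holds its last target.

## Working session

There is one attempt and no reset: what is moved stays moved. The work goes in short steps, Python scripts to look and compute and a tool call to move; the robot and the scene stay as the last step left them, time stands still between calls to the robot, and variables do not carry over. Pictures are saved under pics/ and viewed, and the job is handed in when it is done.

Besides the shell and the picture viewer there is one more tool, called after "Request:" by a JSON object that holds its "fn" and its "kwargs", one argument or row to a line. jog_arm: Moves the arm, as the interface text tells. Its arguments: {"type":"object","properties":{"moves":{"type":"array","items":{"type":"object","properties":{"offset":{"type":"array","items":{"type":"number"}},"turn":{"type":"number"}}}},"jaw":{"type":"number"},"newtons":{"type":"number"}},"required":["moves"]}

```bash
ls; mkdir -p pics; python3 - <<'E'
from bench import bot
import cv2
s=bot.state();print(s)
for n in("scene","top","wrist"):
    im,d=bot.capture(n);cv2.imwrite(f"pics/{n}0.png",im);p=bot.camera_params(n);print(n,p["K"].tolist() if hasattr(p["K"],'tolist') else p["K"],p["rvec"],p["tvec"])
E
```

```text
pics
{'time': 0.0, 'qpos': array([ 1.08790287e+00,  2.45799505e-01,  1.55897813e+00, -1.90299275e-05,
        1.33869425e+00, -1.74072960e-01]), 'dq': array([-0.00069764,  0.00013917,  0.00072309,  0.00109351,  0.00014386,
       -0.00205979]), 'joint_torque': array([-4.43480385e-04, -4.15830338e+01, -3.14603484e+01,  6.85023749e-02,
        3.31650500e-02, -1.25146630e-04]), 'tcp_pos': array([197.28206817, 618.76380043, 226.37393252]), 'ee_rot': array([[ 3.03930165e-01, -8.56206391e-04, -9.52693929e-01],
       [ 9.52692509e-01, -1.67294859e-03,  3.03931215e-01],
       [-1.85403581e-03, -9.99998234e-01,  3.07241875e-04]]), 'ft_force': array([-0.26688398, -0.08763515, -0.00397259]), 'moment': array([-0.01832882, -0.01724103, -0.06223465]), 'grip_width': 1.0010574015539209}
scene [[437.6871025680849, 0.0, 253.15203839770984], [0.0, 437.6871025680849, 193.62231370054928], [0.0, 0.0, 1.0]] [ 2.34794983  0.88547384 -0.30352269] [-426.56837319 -233.82141901 1690.95096509]
top [[358.84910411915416, 0.0, 253.93502980020378], [0.0, 358.84910411915416, 188.15246787563714], [0.0, 0.0, 1.0]] [ 2.04204518 -2.17665175  0.23035609] [  33.63046379  578.8142773  1120.14159573]
wrist [[275.80555882914274, 0.0, 258.31669435125525], [0.0, 275.80555882914274, 192.8338224322947], [0.0, 0.0, 1.0]] [-2.38182627 -1.7398481  -0.19636296] [-648.54645824  -22.89933841  389.90014293]
```

View pics/scene0.png

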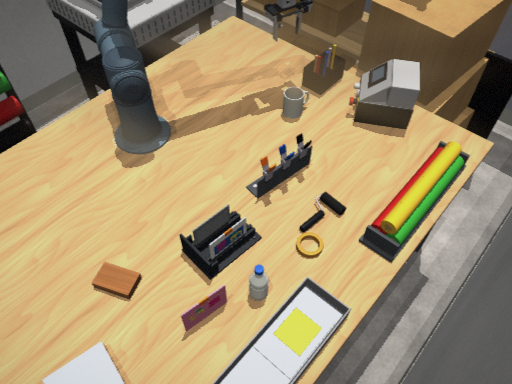

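View pics/top0.png

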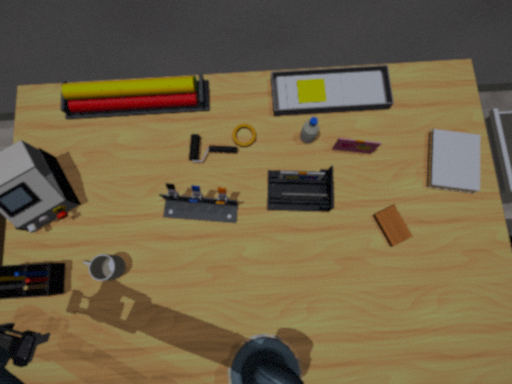

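View pics/wrist0.png

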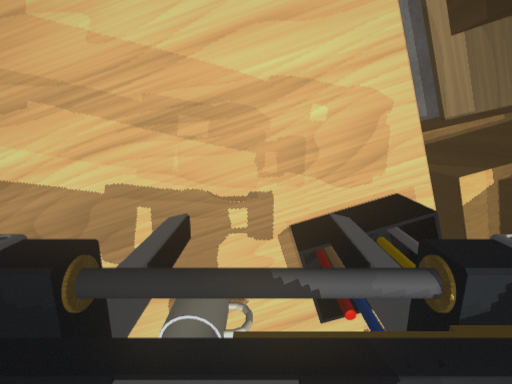

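The scene and top views show the rack around top pixel (300,190) with its end plate towards the right. The angle is at (200,207) with black, blue and orange clips left to right, orange at (221,195). Next I'll zoom in and query the networks.

```bash
cat > h.py <<'E'
import numpy as np,cv2
from bench import bot
def cam(n):
    p=bot.camera_params(n);R,_=cv2.Rodrigues(np.array(p["rvec"],float));return np.array(p["K"]),R,np.array(p["tvec"],float).ravel()
def back(n,d,c=None):
    K,R,t=c or cam(n);v,u=np.mgrid[:d.shape[0],:d.shape[1]]
    P=np.stack([(u-K[0,2])/K[0,0]*d,(v-K[1,2])/K[1,1]*d,d],-1)
    W=(P-t)@R;W[d<=0]=np.nan;return W
def proj(n,X,c=None):
    K,R,t=c or cam(n);p=(np.atleast_2d(X)@R.T+t)@K.T;return p[:,:2]/p[:,2:]
E
python3 - <<'E'
from h import *
a,d=bot.capture("top");b,e=bot.capture("scene")
np.savez("s0.npz",a=a,d=d,b=b,e=e)
cv2.imwrite("pics/topz.png",cv2.resize(a[140:240,150:350],None,fx=4,fy=4,interpolation=cv2.INTER_CUBIC))
cv2.imwrite("pics/scenez.png",cv2.resize(b[120:290,170:360],None,fx=3.5,fy=3.5,interpolation=cv2.INTER_CUBIC))
for n in("top","scene"):
  for t in("rack","card","card_top","card_lead","stop","blank_center","angle_top","clip_pin","clip_grip","clip_tip_a","clip_blue_pin"):
    r=bot.recognise(n,t);print(n,t,[(np.round(x["point"]).tolist(),round(x["confidence"],2),proj(n,x["point"]).round().tolist()[0]) for x in r[:4]])
E
```

```text
top rack [([568.0, -158.0, 9.0], 0.9, [299.0, 192.0]), ([550.0, 100.0, 130.0], 0.17, [221.0, 195.0]), ([783.0, 18.0, 18.0], 0.17, [244.0, 135.0])]
top card [([430.0, -448.0, 34.0], 0.7, [391.0, 226.0]), ([702.0, -352.0, 65.0], 0.68, [355.0, 146.0]), ([606.0, -156.0, 89.0], 0.59, [300.0, 175.0])]
top card_top [([699.0, -352.0, 65.0], 0.89, [355.0, 147.0]), ([605.0, -153.0, 90.0], 0.79, [300.0, 176.0])]
top card_lead [([607.0, -158.0, 89.0], 0.87, [301.0, 175.0]), ([703.0, -350.0, 63.0], 0.84, [354.0, 146.0]), ([357.0, 496.0, 50.0], 0.52, [102.0, 267.0])]
top stop [([568.0, -158.0, 8.0], 0.66, [299.0, 192.0]), ([560.0, 179.0, 134.0], 0.56, [195.0, 193.0])]
top blank_center [([536.0, -153.0, 90.0], 0.6, [301.0, 197.0])]
top angle_top [([528.0, 182.0, 6.0], 0.68, [201.0, 210.0]), ([604.0, -154.0, 85.0], 0.57, [300.0, 177.0]), ([782.0, 23.0, 22.0], 0.35, [243.0, 135.0])]
top clip_pin [([547.0, 98.0, 132.0], 0.52, [222.0, 196.0]), ([571.0, -158.0, 10.0], 0.31, [299.0, 191.0])]
top clip_grip [([553.0, 98.0, 132.0], 0.44, [222.0, 194.0])]
top clip_tip_a [([542.0, 99.0, 132.0], 0.53, [221.0, 
[... 388 characters left out ...]
_top [([706.0, -357.0, 67.0], 0.78, [204.0, 307.0]), ([612.0, -160.0, 88.0], 0.66, [229.0, 236.0])]
scene card_lead [([704.0, -353.0, 67.0], 0.66, [205.0, 305.0]), ([609.0, -159.0, 82.0], 0.6, [228.0, 237.0])]
scene stop [([607.0, -191.0, 27.0], 0.7, [221.0, 253.0])]
scene blank_center [([543.0, -160.0, 82.0], 0.56, [212.0, 225.0])]
scene angle_top [([550.0, 153.0, 38.0], 0.73, [279.0, 176.0])]
scene clip_pin [([538.0, 97.0, 119.0], 0.7, [266.0, 168.0])]
scene clip_grip [([542.0, 94.0, 120.0], 0.63, [266.0, 169.0])]
scene clip_tip_a [([544.0, 98.0, 126.0], 0.68, [267.0, 167.0]), ([532.0, 100.0, 134.0], 0.68, [265.0, 164.0])]
scene clip_blue_pin [([552.0, 176.0, 120.0], 0.73, [285.0, 156.0])]
```

View pics/topz.png

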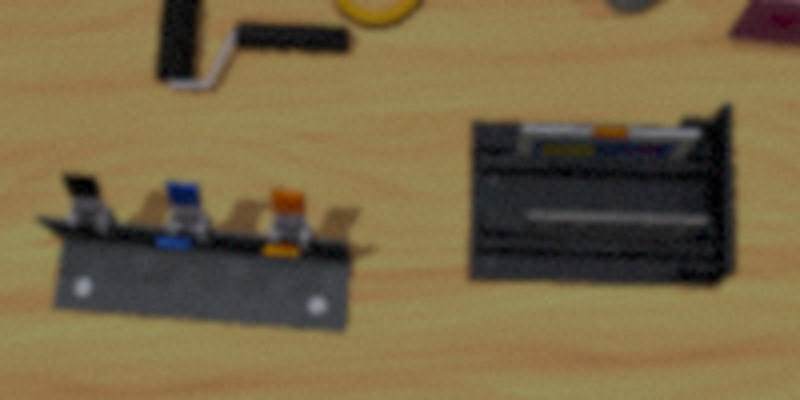

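View pics/scenez.png

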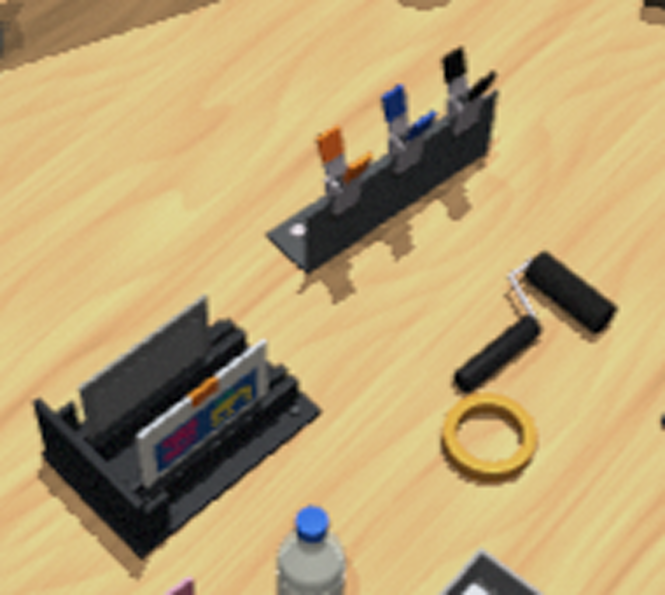

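The white board stands in the far (+x) slot and its end plate is at −y. The orange clip is the one nearest the rack. Next, precise measurement from depth.

```bash
python3 - <<'E'
from h import *
z=np.load("s0.npz")
for n,im,d in(("top",z["a"],z["d"]),("scene",z["b"],z["e"])):
    W=back(n,d);X,Y,Z=W[...,0],W[...,1],W[...,2]
    def st(m,l):
        p=W[m]
        if len(p)<4: print(n,l,len(p));return
        c=p.mean(0);q=p[:,:2]-c[:2];u=np.linalg.svd(q,full_matrices=False)[2][0]; u=u*np.sign(u[1] if abs(u[1])>.7 else u[0])
        s=q@u
        print(n,l,len(p),"mean",c.round(1),"med z",np.median(p[:,2]).round(1),"min",p.min(0).round(),"max",p.max(0).round(),"yaw(from Y)",np.round(np.arctan2(-u[0],u[1]),3),"len",round(np.ptp(s),1))
    st((abs(Z-118)<8)&(X>580)&(X<650)&(abs(Y+155)<110),"card top")
    st((abs(Z-118)<8)&(X>500)&(X<570)&(abs(Y+155)<110),"blank top")
    st((abs(Z-88)<6)&(X>480)&(X<680)&(Y<-235)&(Y>-300),"plate top")
    st((abs(Z-48)<5)&(X>480)&(X<680)&(Y<-30)&(Y>-300),"rails")
    st((abs(Z-8)<4)&(X>480)&(X<680)&(Y<-30)&(Y>-300),"base")
    st((abs(Z-90)<7)&(X>480)&(X<640)&(Y<330)&(Y>20),"angle top")
    st((abs(Z-5)<4)&(X>450)&(X<640)&(Y<330)&(Y>20),"angle foot")
    st((Z>96)&(X>480)&(X<640)&(Y<140)&(Y>50),"clip o")
    st((Z>96)&(X>480)&(X<640)&(Y<220)&(Y>140),"clip blue")
    h=cv2.cvtColor(im,cv2.COLOR_BGR2HSV)
    o=(h[...,0]<18)&(h[...,1]>170)&(Z>100)&(X<640)&(X>480)
    st(o&(Y<-50)&(Y>-260),"patch");
    st(o&(Y<140)&(Y>50),"orange grips"); p=W[o&(Y<140)&(Y>50)]
    print(p.round(0).tolist()[:40])
E
```

```text
top card top 87 mean [ 607.7 -155.8  117. ] med z 117.4 min [ 600. -224.  110.] max [615. -88. 123.] yaw(from Y) -0.096 len 136.3
top blank top 76 mean [ 537.6 -155.5  116.9] med z 117.0 min [ 530. -222.  110.] max [547. -86. 123.] yaw(from Y) -0.091 len 136.7
top plate top 115 mean [ 565.7 -252.2   87.3] med z 87.7 min [ 495. -262.   82.] max [ 632. -244.   92.] yaw(from Y) -1.659 len 138.5
top rails 130 mean [ 567.9 -180.6   46.5] med z 45.6 min [ 497. -254.   43.] max [625. -51.  53.] yaw(from Y) -0.219 len 202.2
top base 1078 mean [ 564.9 -139.4    7.9] med z 8.0 min [ 480. -298.    4.] max [678. -32.  12.] yaw(from Y) -0.132 len 273.0
top angle top 87 mean [554.  175.9  89.5] med z 89.9 min [536.  60.  83.] max [575. 302.  95.] yaw(from Y) -0.147 len 245.4
top angle foot 2285 mean [534.4 173.9   4. ] med z 3.6 min [450.  20.   1.] max [640. 329.   9.] yaw(from Y) 0.026 len 311.7
top clip o 146 mean [547.6  99.9 130.5] med z 132.6 min [518.  85.  99.] max [567. 116. 158.] yaw(from Y) -1.664 len 49.6
top clip blue 145 mean [558.7 179.2 129.8] med z 130.4 min [531. 165.  97.] max [
[... 2820 characters left out ...]
8.0], [524.0, 88.0, 159.0], [524.0, 94.0, 155.0], [525.0, 97.0, 153.0], [525.0, 102.0, 149.0], [526.0, 106.0, 146.0], [530.0, 106.0, 149.0], [521.0, 92.0, 150.0], [523.0, 95.0, 149.0], [526.0, 96.0, 149.0], [527.0, 100.0, 147.0], [529.0, 102.0, 147.0], [529.0, 107.0, 143.0], [531.0, 110.0, 142.0], [526.0, 87.0, 153.0], [527.0, 90.0, 151.0], [527.0, 95.0, 147.0], [528.0, 99.0, 143.0], [531.0, 101.0, 145.0], [530.0, 106.0, 140.0], [531.0, 111.0, 136.0], [525.0, 87.0, 147.0], [526.0, 91.0, 145.0], [526.0, 96.0, 140.0], [528.0, 99.0, 139.0], [528.0, 104.0, 136.0], [532.0, 104.0, 138.0], [532.0, 109.0, 133.0], [525.0, 88.0, 142.0], [527.0, 90.0, 141.0], [527.0, 95.0, 137.0], [530.0, 97.0, 138.0]]
```

Request:
{"fn": "jog_arm", "kwargs": {
  "moves": [
    {"offset": [-0.519,0,-0.607],"turn": 1.36},
    {"offset": [-0.519,0,-0.607],"turn": 1.36},
    {"offset": [-0.519,0,-0.607],"turn": 1.36}
  ],
  "jaw": 0,
  "newtons": 30
}}

```text
time: 1.6
tcp_pos: [263.5, 511.9, 227.3]
ee_rot: [[0.635, 0.0, -0.772], [0.772, -0.0, 0.635], [-0.0, -1.0, -0.0]]
ft_force: [0.7, 0.2, 1.3]
grip_width: 0.826
```

Request:
{"fn": "jog_arm", "kwargs": {
  "moves": [
    {"offset": [-0.216,0,-0.637],"turn": 0.978},
    {"offset": [-0.216,0,-0.637],"turn": 0.978},
    {"offset": [-0.216,0,-0.637],"turn": 0.978},
    {"offset": [-0.216,0,-0.637],"turn": 0.978},
    {"offset": [-0.216,0,-0.637],"turn": 0.978},
    {"offset": [-0.216,0,-0.637],"turn": 0.978},
    {"offset": [-0.216,0,-0.637],"turn": 0.978},
    {"offset": [-0.216,0,-0.637],"turn": 0.978},
    {"offset": [-0.216,0,-0.637],"turn": 0.978},
    {"offset": [-0.216,0,-0.637],"turn": 0.978},
    {"offset": [-0.216,0,-0.637],"turn": 0.978},
    {"offset": [-0.216,0,-0.637],"turn": 0.978}
  ]
}}

```text
time: 2.6
tcp_pos: [529.8, 87.4, 227.8]
ee_rot: [[0.996, 0.001, 0.091], [-0.091, 0.0, 0.996], [0.001, -1.0, 0.0]]
ft_force: [-0.5, -0.2, -0.1]
grip_width: 0.002
```

```bash
python3 - <<'E'
from h import *
s=bot.state();c=cam("wrist");im,d=bot.capture("wrist");cv2.imwrite("pics/w1.png",im)
np.savez("w1.npz",im=im,d=d,K=c[0],R=c[1],t=c[2]);print(s["tcp_pos"],s["qpos"], -c[1].T@c[2], c[1])
E
```

```text
[529.80282832  87.37782467 227.7934368 ] [-4.78541530e-02 -2.13462138e-02  1.84684185e+00  8.56585911e-05
  1.31529728e+00  4.34574413e-02] [535.32726506 152.12790518 384.5777097 ] [[ 9.95784360e-01 -9.17248919e-02  2.28191306e-04]
 [-8.93740230e-02 -9.69697181e-01  2.27375594e-01]
 [-2.06347253e-02 -2.26437455e-01 -9.73807110e-01]]
```

View pics/w1.png

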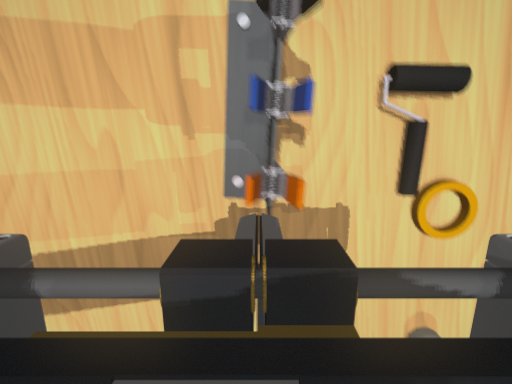

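The wrist view shows the orange clip at (272,187) just ahead of the fingers at (258,225), blue at (280,95) and black at (285,5).

```bash
python3 - <<'E'
from h import *
z=np.load("w1.npz");im,d=z["im"],z["d"];W=back("wrist",d,(z["K"],z["R"],z["t"]));X,Y,Z=W[...,0],W[...,1],W[...,2]
h=cv2.cvtColor(im,cv2.COLOR_BGR2HSV);u=np.arange(512)[None]+0*Z;v=np.arange(384)[:,None]+0*Z
def st(m,l):
    p=W[m]; c=p.mean(0);q=p[:,:2]-c[:2];uu=np.linalg.svd(q,full_matrices=False)[2][0];print(l,len(p),c.round(1),p.min(0).round(1),p.max(0).round(1),np.round(np.arctan(-uu[0]/uu[1]),3))
o=(h[...,0]<18)&(h[...,1]>170)&(Z>100)&(v<215)
for zl in((104,120),(120,135),(135,145),(145,162)):
    m=o&(Z>zl[0])&(Z<zl[1])
    st(m&(X<542),f"Lgrip{zl}");st(m&(X>542),f"Rgrip{zl}")
st((abs(Z-90)<4)&(v<215)&(v>0)&(u>240)&(u<300),"edge")
e=(Z>100)&(v<215)&(u>235)&(u<315)&(Y<125)
st(e,"clip all")
E
```

```text
<stdin>:5: RuntimeWarning: Mean of empty slice.
  ret = um.true_divide(
Traceback (most recent call last):
IndexError: index 0 is out of bounds for axis 0 with size 0
```

```bash
python3 - <<'E'
from h import *
z=np.load("w1.npz");im,d=z["im"],z["d"];W=back("wrist",d,(z["K"],z["R"],z["t"]));X,Y,Z=W[...,0],W[...,1],W[...,2]
h=cv2.cvtColor(im,cv2.COLOR_BGR2HSV);u=np.arange(512)[None]+0*Z;v=np.arange(384)[:,None]+0*Z
def st(m,l):
    p=W[m]; 
    if len(p)<3: print(l,len(p));return
    c=p.mean(0);q=p[:,:2]-c[:2];uu=np.linalg.svd(q,full_matrices=False)[2][0];print(l,len(p),c.round(1),p.min(0).round(1),p.max(0).round(1),np.round(np.arctan(-uu[0]/uu[1]),3))
o=(h[...,0]<18)&(h[...,1]>170)&(Z>100)&(v<215)
for zl in((104,125),(125,140),(140,150),(150,165)):
    m=o&(Z>zl[0])&(Z<zl[1])
    st(m&(X<542),f"Lgrip{zl}");st(m&(X>542),f"Rgrip{zl}")
st((abs(Z-90)<4)&(v<215)&(v>0)&(u>240)&(u<300),"edge")
st((Z>100)&(v<215)&(u>235)&(u<315)&(Y<125),"clip all")
st((Z>100)&(v<130)&(v>60)&(u>235)&(u<325),"blue all")
E
```

```text
Lgrip(104, 125) 2
Rgrip(104, 125) 0
Lgrip(125, 140) 78 [529.2 100.3 134.6] [526.6  90.1 127.9] [532.1 110.9 139.9] -0.145
Rgrip(125, 140) 31 [557.6  96.7 138.3] [556.   86.4 136.5] [559.2 107.9 139.9] -0.144
Lgrip(140, 150) 81 [526.1 101.2 145.3] [523.2  90.7 140.1] [528.6 111.1 149.9] -0.144
Rgrip(140, 150) 128 [559.6  97.5 145. ] [556.6  85.4 140. ] [562.4 108.8 150. ] -0.144
Lgrip(150, 165) 136 [522.4 101.5 154.1] [518.2  91.2 150.1] [525.6 113.2 156.2] -0.168
Rgrip(150, 165) 228 [564.1  96.6 153.9] [559.8  84.5 150. ] [568.5 108.8 157.4] -0.126
edge 607 [553.1 170.8  89.5] [535.5  58.1  86. ] [572.  267.4  94. ] -0.143
clip all 1676 [544.3 100.9 133.5] [517.3  84.5 100.1] [569.5 116.4 210.4] 1.42
blue all 2000 [555.8 179.3 133.2] [528.1 163.6 100.2] [581.  195.8 157. ] 1.43
```

Request:
{"fn": "jog_arm", "kwargs": {
  "moves": [
    {"offset": [0.102,0,-0.139]},
    {"offset": [0.102,0,-0.139]},
    {"offset": [0.102,0,-0.139]},
    {"offset": [0.102,0,-0.139]},
    {"offset": [0.102,0,-0.139]},
    {"offset": [0.102,0.03,-0.139]},
    {"offset": [0.102,0.07,-0.139]},
    {"offset": [0.102,0.11,-0.139]},
    {"offset": [0.102,0.145,-0.139]},
    {"offset": [0.102,0.145,-0.139]},
    {"offset": [0.102,0.145,-0.139]}
  ]
}}

```text
$.moves[0]: bad value
```

```bash
python3 - <<'E'
from h import *
s=bot.state();c=cam("wrist");im,d=bot.capture("scene");cv2.imwrite("pics/s2.png",cv2.resize(im[120:290,170:360],None,fx=3.5,fy=3.5,interpolation=cv2.INTER_CUBIC));print(s["tcp_pos"],s["ft_force"])
E
```

```text
[533.08689594  81.83705301 228.01861804] [ 0.24005154 -4.68067138  0.71550961]
```

View pics/s2.png

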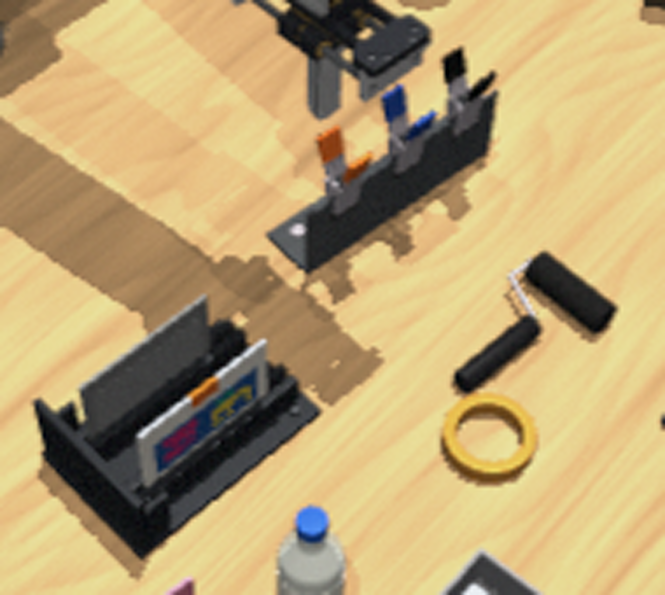

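The picture shows the fingers waiting above the angle, and nothing has moved. The call was refused because each row needs "turn".

Request:
{"fn": "jog_arm", "kwargs": {
  "moves": [
    {"offset": [0.098,0,-0.134],"turn": 0},
    {"offset": [0.098,0,-0.134],"turn": 0},
    {"offset": [0.098,0,-0.134],"turn": 0},
    {"offset": [0.098,0,-0.134],"turn": 0},
    {"offset": [0.098,0,-0.134],"turn": 0},
    {"offset": [0.098,0.03,-0.134],"turn": 0},
    {"offset": [0.098,0.07,-0.134],"turn": 0},
    {"offset": [0.098,0.11,-0.134],"turn": 0},
    {"offset": [0.098,0.146,-0.134],"turn": 0},
    {"offset": [0.098,0.146,-0.134],"turn": 0},
    {"offset": [0.098,0.146,-0.134],"turn": 0}
  ]
}}

```text
time: 3.62
tcp_pos: [612.8, -51.7, 79.9]
ee_rot: [[0.996, -0.004, 0.09], [-0.09, 0.001, 0.996], [-0.005, -1.0, 0.001]]
ft_force: [-0.2, -0.0, 1.4]
grip_width: 0.004
```

```bash
python3 - <<'E'
from h import *
im,d=bot.capture("scene");cv2.imwrite("pics/s3.png",cv2.resize(im[120:290,170:360],None,fx=3.5,fy=3.5,interpolation=cv2.INTER_CUBIC));s=bot.state();print(s["tcp_pos"],s["ft_force"],s["time"])
E
```

```text
[614.97889325 -52.41532156  82.76390235] [0.28635309 0.82754602 0.23340806] 3.6667
```

View pics/s3.png

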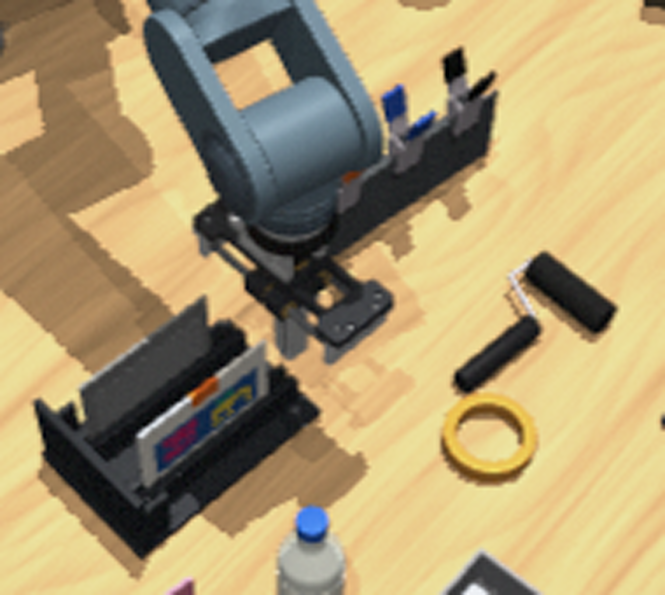

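The fingers are closed at the open end of the rack, in line with the white board, with the board's edge still clear. I'll push slowly.

Request:
{"fn": "jog_arm", "kwargs": {
  "moves": [
    {"offset": [0.003,0,-0.012],"turn": 0},
    {"offset": [0.003,0,-0.02],"turn": 0},
    {"offset": [0.003,0,-0.024],"turn": 0},
    {"offset": [0.003,0,-0.027],"turn": 0},
    {"offset": [0.003,0,-0.03],"turn": 0},
    {"offset": [0.003,0,-0.033],"turn": 0},
    {"offset": [0.003,0,-0.036],"turn": 0},
    {"offset": [0.003,0,-0.039],"turn": 0},
    {"offset": [0.003,0,-0.042],"turn": 0},
    {"offset": [0.003,0,-0.045],"turn": 0},
    {"offset": [0.003,0,-0.048],"turn": 0}
  ]
}}

```text
time: 4.58
tcp_pos: [613.0, -101.2, 81.4]
ee_rot: [[0.996, -0.0, 0.091], [-0.091, 0.0, 0.996], [-0.0, -1.0, 0.0]]
ft_force: [-1.0, 0.7, 0.6]
grip_width: 0.006
```

```bash
python3 - <<'E'
from h import *
im,d=bot.capture("scene");cv2.imwrite("pics/s4.png",cv2.resize(im[120:290,170:360],None,fx=3.5,fy=3.5,interpolation=cv2.INTER_CUBIC));s=bot.state();print(s["tcp_pos"],s["ft_force"],s["time"])
W=back("scene",d);X,Y,Z=np.moveaxis(W,-1,0);p=W[(abs(Z-118)<6)&(X>580)&(X<650)&(Y<-50)&(Y>-260)];print(len(p),p.min(0),p.max(0),p.mean(0))
E
```

```text
[ 612.93545919 -101.78945953   81.37009323] [-0.60564449  0.04452354 -0.51988307] 4.6333
114 [ 597.64150082 -250.27320086  112.13746824] [628.68284119 -95.50874451 122.12027254] [ 607.29649412 -179.0914333   116.7397827 ]
```

View pics/s4.png

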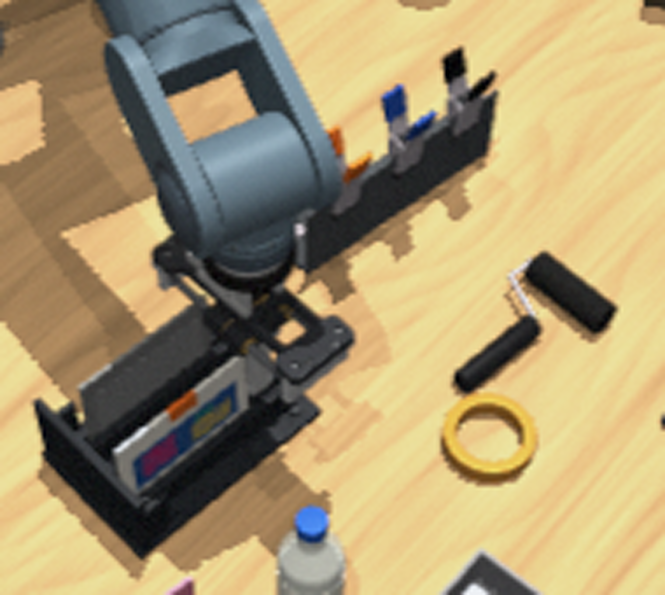

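The board is moving with the fingers; its orange patch went from (203,390) to (182,403). I'll continue.

Request:
{"fn": "jog_arm", "kwargs": {
  "moves": [
    {"offset": [0,0,-0.002],"turn": 0},
    {"offset": [0,0,-0.004],"turn": 0},
    {"offset": [0,0,-0.005],"turn": 0},
    {"offset": [0,0,-0.006],"turn": 0}
  ]
}}

```text
time: 4.97
tcp_pos: [612.6, -104.5, 81.5]
ee_rot: [[0.996, 0.0, 0.092], [-0.092, 0.005, 0.996], [-0.0, -1.0, 0.005]]
ft_force: [1.0, 12.8, 3.2]
grip_width: 0.004
```

Request:
{"fn": "jog_arm", "kwargs": {
  "moves": [
    {"offset": [0,0,-0.001],"turn": 0},
    {"offset": [0,0,-0.001],"turn": 0}
  ]
}}

```text
time: 5.13
tcp_pos: [612.6, -104.5, 81.5]
ee_rot: [[0.996, 0.0, 0.091], [-0.091, 0.007, 0.996], [-0.001, -1.0, 0.006]]
ft_force: [1.8, 13.4, 3.4]
grip_width: 0.002
```

```bash
python3 - <<'E'
from h import *
im,d=bot.capture("scene");cv2.imwrite("pics/s5.png",cv2.resize(im[180:290,170:310],None,fx=5,fy=5,interpolation=cv2.INTER_CUBIC));s=bot.state();print(s["tcp_pos"],s["ft_force"],s["time"])
np.savez("s5.npz",im=im,d=d)
E
```

```text
[ 612.54134232 -104.51977117   81.48129572] [ 1.01688944 13.76204119  3.25187523] 5.1833
```

View pics/s5.png

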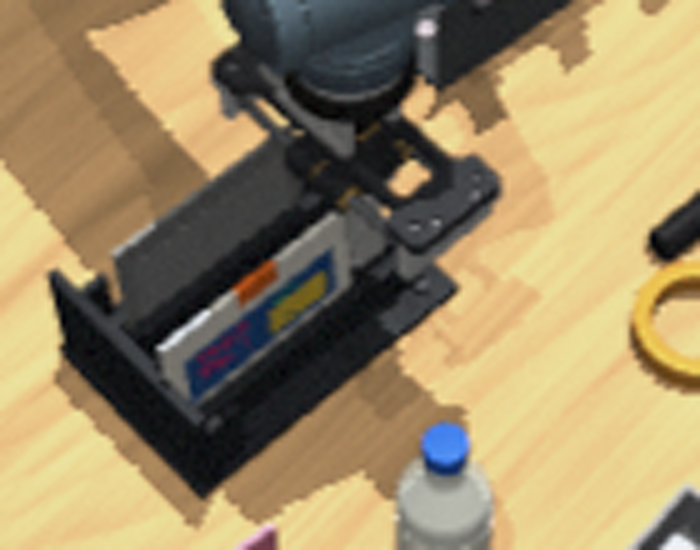

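Force rises with no further motion (13 N at TCP y −104.5), so the board is home. I'll back off, rise and look down at the board.

Request:
{"fn": "jog_arm", "kwargs": {
  "moves": [
    {"offset": [0,0,0.006],"turn": 0},
    {"offset": [0,0,0.014],"turn": 0},
    {"offset": [0,0,0.02],"turn": 0},
    {"offset": [0,-0.04,0.02],"turn": 0},
    {"offset": [0,-0.08,0.02],"turn": 0},
    {"offset": [0,-0.12,0.02],"turn": 0},
    {"offset": [0,-0.148,0.02],"turn": 0},
    {"offset": [0.005,-0.148,-0.156],"turn": 0},
    {"offset": [0.005,-0.148,-0.156],"turn": 0},
    {"offset": [0.005,-0.148,-0.156],"turn": 0},
    {"offset": [0.005,-0.148,-0.156],"turn": 0},
    {"offset": [0.005,-0.148,-0.156],"turn": 0}
  ]
}}

```text
time: 6.18
tcp_pos: [602.2, -269.3, 229.4]
ee_rot: [[0.995, -0.0, 0.096], [-0.096, -0.002, 0.995], [0.0, -1.0, -0.002]]
ft_force: [0.1, -0.3, 0.0]
grip_width: 0.005
```

```bash
python3 - <<'E'
from h import *
bot.capture("scene")
s=bot.state();c=cam("wrist");im,d=bot.capture("wrist");cv2.imwrite("pics/w6.png",im);print(s["tcp_pos"],s["ee_rot"].round(3).tolist(),s["ft_force"],s["time"],s["qpos"])
np.savez("w6.npz",im=im,d=d,K=c[0],R=c[1],t=c[2])
a,e=bot.capture("top");np.savez("t6.npz",a=a,e=e)
W=back("wrist",d,c);X,Y,Z=W[...,0],W[...,1],W[...,2];v=np.arange(384)[:,None]+0*Z
def st(m,l):
    p=W[m]
    if len(p)<3: print(l,len(p));return
    cc=p.mean(0);q=p[:,:2]-cc[:2];uu=np.linalg.svd(q,full_matrices=False)[2][0];print(l,len(p),cc.round(1),p.min(0).round(1),p.max(0).round(1),np.round(np.arctan(-uu[0]/uu[1]),3))
h=cv2.cvtColor(im,cv2.COLOR_BGR2HSV)
ok=v<215
ct=ok&(abs(Z-118)<5)&(X>570)&(X<650);st(ct,"card top");st(ok&(abs(Z-118)<5)&(X>500)&(X<570),"blank")
st(ok&(abs(Z-88)<4)&(Y<-230),"plate")
st(ct&(h[...,0]<18)&(h[...,1]>150),"patch")
E
```

```text
[ 602.29582672 -268.41606902  229.18605354] [[0.995, -0.0, 0.096], [-0.096, -0.001, 0.995], [-0.0, -1.0, -0.001]] [-0.31575529 -0.88221873 -0.00638724] 6.2333 [-5.90308806e-01  2.65002318e-01  1.53077643e+00 -1.36478718e-03
  1.34532330e+00 -4.93840872e-01]
card top 716 [ 605.9 -179.7  117.5] [ 598.1 -253.1  113.2] [ 613.  -114.1  119.7] -0.087
blank 912 [ 538.5 -153.4  117. ] [ 529.4 -226.6  113. ] [546.3 -88.3 120.1] -0.094
plate 1000 [ 575.1 -256.4   87.3] [ 494.5 -309.8   84. ] [ 772.3 -230.3   92. ] 1.405
patch 7 [ 606.8 -195.   116.7] [ 606.5 -197.8  114.6] [ 607.  -192.2  117.9] -0.095
```

View pics/w6.png

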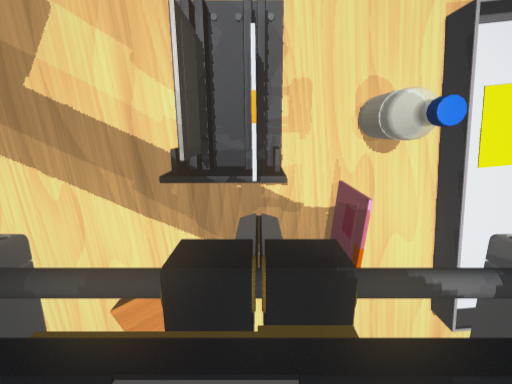

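The wrist view shows the board's near end over the end plate at (253,180), with the patch around (254,106). The board spans y −253 to −114, so it is home. The clip goes over about (605.5, −183.5). I'll refine that offline.

```bash
python3 - <<'E'
from h import *
z=np.load("w6.npz");im,d=z["im"],z["d"];c=(z["K"],z["R"],z["t"]);W=back("wrist",d,c);X,Y,Z=np.moveaxis(W,-1,0)
hh=cv2.cvtColor(im,cv2.COLOR_BGR2HSV)
for v in range(20,184,12): 
    r=[u for u in range(240,270) if abs(Z[v,u]-118)<4]; print(v,r[:1],r[-1:],W[v,r].mean(0).round(1) if r else '')
col=[tuple(hh[v,254]) for v in range(84,130,3)];print([tuple(map(int,x)) for x in col])
# expected card top if middle M
M=np.array([605.5,-183.5,118]);y=np.array([.094,.9956,0]);print(proj("w",[M-70*y,M-15*y,M,M+15*y,M+70*y],c).round(1).tolist())
K,R,t=c;print("cam",-R.T@t)
for uv in((253.5,90),(253.5,123),(254,106)):
    r=R.T@np.linalg.inv(K)@[*uv,1];o=-R.T@t;print(uv,(o+r*(118-o[2])/r[2]).round(1))
E
```

```text
20 [] [] 
32 [251] [254] [ 611.  -121.2  117.6]
44 [251] [255] [ 610.4 -130.8  117.4]
56 [251] [255] [ 609.5 -140.5  117.3]
68 [251] [255] [ 608.4 -150.5  117.6]
80 [251] [255] [ 607.4 -160.6  117.6]
92 [251] [255] [ 606.4 -170.9  117.9]
104 [252] [255] [ 605.8 -181.4  117.7]
116 [252] [256] [ 605.2 -192.1  116.6]
128 [252] [255] [ 603.6 -203.   117.4]
140 [252] [255] [ 602.5 -214.2  117. ]
152 [252] [256] [ 601.8 -225.5  117.4]
164 [253] [256] [ 601.1 -237.1  117.4]
176 [253] [256] [ 600.  -248.9  117.7]
[(105, 7, 235), (105, 6, 237), (20, 118, 233), (22, 197, 233), (22, 198, 233), (21, 200, 233), (22, 201, 233), (21, 205, 233), (21, 204, 234), (21, 205, 234), (21, 211, 233), (21, 213, 234), (21, 213, 234), (18, 45, 233), (108, 5, 237), (105, 6, 238)]
[[253.9, 180.4], [253.5, 123.0], [253.4, 106.3], [253.3, 89.2], [252.9, 22.3]]
cam [ 608.32270379 -203.46255354  385.8905756 ]
(253.5, 90) [ 607.  -169.3  118. ]
(253.5, 123) [ 604.1 -198.5  118. ]
(254, 106) [ 606.1 -183.3  118. ]
```

Request:
{"fn": "jog_arm", "kwargs": {
  "moves": [
    {"offset": [-0.094,0,0.36],"turn": 0.049},
    {"offset": [-0.094,0,0.36],"turn": 0.049},
    {"offset": [-0.094,0,0.36],"turn": 0.049},
    {"offset": [-0.094,0,0.36],"turn": 0.049},
    {"offset": [-0.094,0,0.36],"turn": 0.049},
    {"offset": [-0.094,0,0.36],"turn": 0.049},
    {"offset": [-0.094,0,0.36],"turn": 0.049},
    {"offset": [-0.094,0,0.36],"turn": 0.049},
    {"offset": [-0.094,0,0.36],"turn": 0.049},
    {"offset": [-0.094,0,0.36],"turn": 0.049},
    {"offset": [-0.094,0,0.36],"turn": 0.049},
    {"offset": [-0.094,0,0.36],"turn": 0.049}
  ],
  "jaw": 1
}}

```text
time: 7.33
tcp_pos: [541.8, 104.1, 229.5]
ee_rot: [[0.991, 0.0, 0.137], [-0.137, -0.0, 0.991], [0.0, -1.0, -0.0]]
ft_force: [0.1, -0.6, -0.1]
grip_width: 0.822
```

```bash
python3 - <<'E'
from h import *
bot.capture("top")
s=bot.state();c=cam("wrist");im,d=bot.capture("wrist");cv2.imwrite("pics/w7.png",im);print(s["tcp_pos"],s["ee_rot"].round(3).tolist(),s["ft_force"],s["time"],s["grip_width"])
E
```

```text
[542.10754147 103.26511487 229.44300398] [[0.99, -0.0, 0.139], [-0.139, -0.0, 0.99], [0.0, -1.0, -0.0]] [-1.35909834 -0.00853276  0.15796566] 7.3833 0.862974467004166
```

View pics/w7.png

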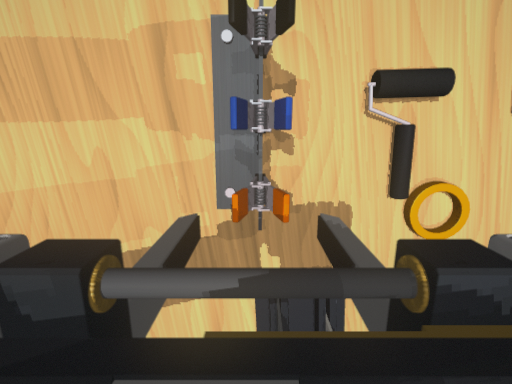

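Request:
{"fn": "jog_arm", "kwargs": {
  "moves": [
    {"offset": [0.0015,0,-0.004],"turn": 0.006},
    {"offset": [0.0015,0.035,-0.004],"turn": 0.006},
    {"offset": [0.0015,0.06,-0.004],"turn": 0.006},
    {"offset": [0.0015,0.076,-0.004],"turn": 0.006},
    {"offset": [0.0015,0.0815,-0.004],"turn": 0.006},
    {"offset": [0.0015,0.0815,-0.004],"turn": 0.006},
    {"offset": [0.0015,0.0815,-0.004],"turn": 0.006},
    {"offset": [0.0015,0.0815,-0.004],"turn": 0.006}
  ],
  "jaw": 1
}}

```text
time: 8.1
tcp_pos: [544.4, 98.6, 149.6]
ee_rot: [[0.989, 0.003, 0.146], [-0.146, -0.0, 0.989], [0.003, -1.0, 0.0]]
ft_force: [-0.8, 1.1, 0.3]
grip_width: 0.998
```

```bash
python3 - <<'E'
from h import *
im,d=bot.capture("scene");cv2.imwrite("pics/s8.png",cv2.resize(im[120:240,220:360],None,fx=5,fy=5,interpolation=cv2.INTER_CUBIC))
im,d=bot.capture("wrist");cv2.imwrite("pics/w8.png",im);s=bot.state();print(s["tcp_pos"],s["ee_rot"].round(3).tolist(),s["ft_force"],s["time"],s["grip_width"])
E
```

```text
[544.28881047  98.86599579 149.55769152] [[0.989, 0.003, 0.146], [-0.146, -0.0, 0.989], [0.003, -1.0, 0.0]] [ 0.05417395 -0.12732185 -0.02389652] 8.2 0.9991367946203503
```

View pics/s8.png

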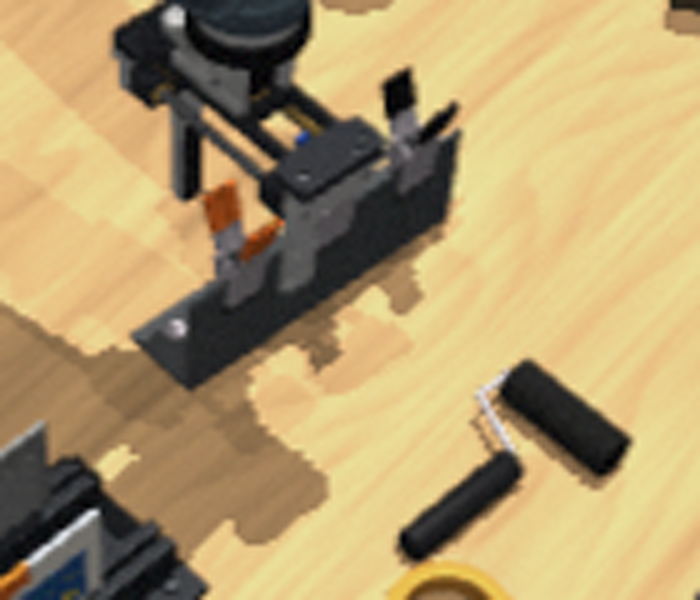

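View pics/w8.png

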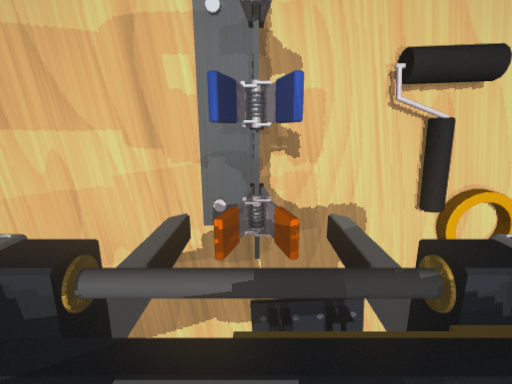

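The fingers straddle the orange clip centrally: tips at (185,220) and (335,222) in the wrist view, clip at (257,230). Closing now.

Request:
{"fn": "jog_arm", "kwargs": {
  "moves": [
    {"offset": [-0.001,0,0],"turn": 0},
    {"offset": [-0.001,0,0],"turn": 0},
    {"offset": [-0.001,0,0],"turn": 0},
    {"offset": [-0.001,0,0],"turn": 0},
    {"offset": [-0.001,0,0],"turn": 0},
    {"offset": [-0.001,0,0],"turn": 0},
    {"offset": [-0.001,0,0],"turn": 0},
    {"offset": [-0.001,0,0],"turn": 0},
    {"offset": [-0.001,0,0],"turn": 0},
    {"offset": [-0.001,0,0],"turn": 0},
    {"offset": [-0.001,0,0],"turn": 0},
    {"offset": [-0.001,0,0],"turn": 0}
  ],
  "jaw": 0,
  "newtons": 25
}}

```text
time: 9.2
tcp_pos: [542.1, 99.2, 147.8]
ee_rot: [[0.989, -0.0, 0.145], [-0.145, -0.0, 0.989], [-0.0, -1.0, -0.0]]
ft_force: [0.3, 0.4, -1.1]
grip_width: 0.225
```

```bash
python3 - <<'E'
from h import *
im,d=bot.capture("scene");cv2.imwrite("pics/s9.png",cv2.resize(im[120:240,220:360],None,fx=5,fy=5,interpolation=cv2.INTER_CUBIC))
im,d=bot.capture("wrist");cv2.imwrite("pics/w9.png",im);s=bot.state();print(s["tcp_pos"],s["ee_rot"].round(3).tolist(),s["ft_force"],s["time"],s["grip_width"])
E
```

```text
[542.21459476  99.21316304 147.90256181] [[0.989, -0.0, 0.145], [-0.145, 0.0, 0.989], [-0.0, -1.0, -0.0]] [ 0.01954697 -0.54077153 -1.18033971] 9.3 0.22454014136676184
```

View pics/s9.png

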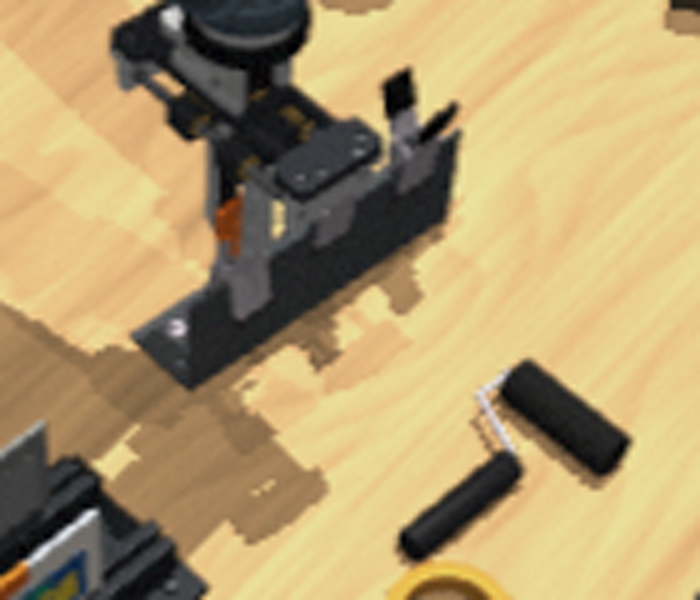

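View pics/w9.png

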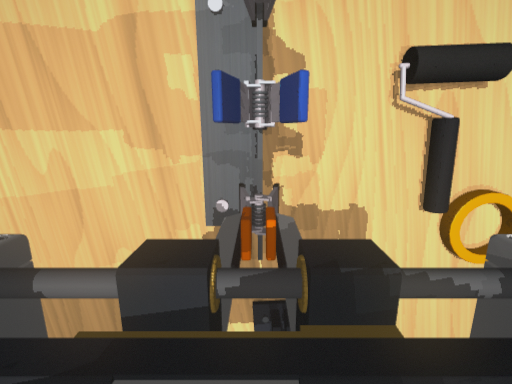

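The clip is fully squeezed: 0.2245 × 94 ≈ 21 mm over the grips, with the jaws clear of the leg. Lifting straight up.

Request:
{"fn": "jog_arm", "kwargs": {
  "moves": [
    {"offset": [0,-0.004,0],"turn": 0},
    {"offset": [0,-0.01,0],"turn": 0},
    {"offset": [0,-0.02,0],"turn": 0},
    {"offset": [0,-0.032,0],"turn": 0},
    {"offset": [0,-0.048,0],"turn": 0},
    {"offset": [0,-0.066,0],"turn": 0},
    {"offset": [0,-0.084,0],"turn": 0},
    {"offset": [0,-0.096,0],"turn": 0},
    {"offset": [0,-0.1,0],"turn": 0}
  ]
}}

```text
time: 10.05
tcp_pos: [543.6, 99.2, 251.7]
ee_rot: [[0.989, 0.006, 0.145], [-0.145, -0.0, 0.989], [0.005, -1.0, 0.001]]
ft_force: [0.3, -0.5, -1.1]
grip_width: 0.223
```

```bash
python3 - <<'E'
from h import *
im,d=bot.capture("scene");cv2.imwrite("pics/s10.png",cv2.resize(im[80:230,210:360],None,fx=4,fy=4,interpolation=cv2.INTER_CUBIC))
im,d=bot.capture("wrist");cv2.imwrite("pics/w10.png",im);s=bot.state();print(s["tcp_pos"],s["ee_rot"].round(3).tolist(),s["ft_force"],s["time"],s["grip_width"])
E
```

```text
[542.75790667  99.21516729 249.27261612] [[0.989, 0.002, 0.145], [-0.145, -0.0, 0.989], [0.002, -1.0, 0.0]] [-0.63753218  0.32020721 -0.31565279] 10.15 0.22165146379104728
```

View pics/s10.png

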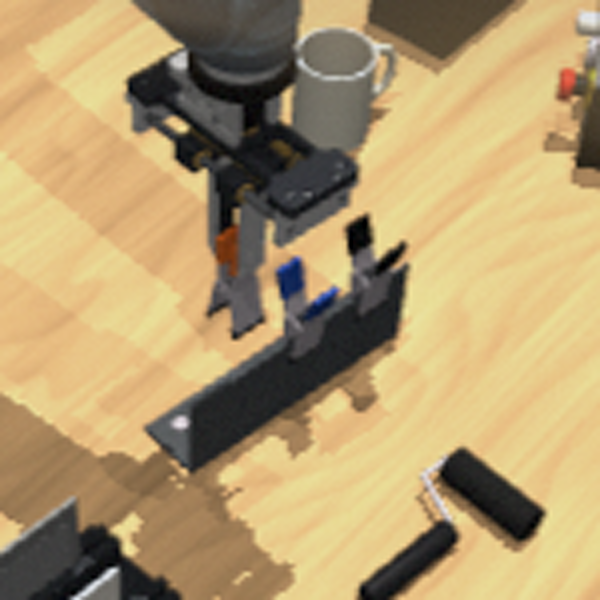

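View pics/w10.png

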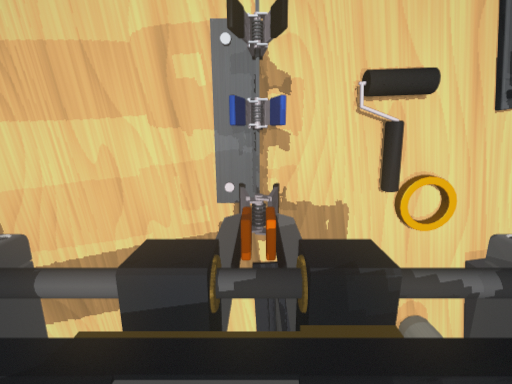

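The clip is in the air with its jaws spread, at (238,290) in the scene view. The blue and black clips are still on the angle. I'll measure the clip in the hand.

```bash
python3 - <<'E'
from h import *
s=bot.state();c=cam("wrist");im,d=bot.capture("wrist");s0=s
im2,e=bot.capture("scene");c2=cam("scene")
T=s["tcp_pos"];R=s["ee_rot"]
print(T)
for n,dd,cc in(("wrist",d,c),("scene",e,c2)):
    W=back(n,dd,cc);L=(W-T)@R   # tool coords
    m=(abs(L[...,0])<24)&(abs(L[...,2])<25)&(L[...,1]>16)&(L[...,1]<100)
    p=L[m]
    for lo in range(16,100,8):
        q=p[(p[:,1]>=lo)&(p[:,1]<lo+8)]
        if len(q)>3: print(n,lo,len(q),"x",q[:,0].min().round(1),q[:,0].max().round(1),"z",q[:,2].min().round(1),q[:,2].max().round(1), "z med",np.median(q[:,2]).round(1))
E
```

```text
[542.75790667  99.21516729 249.27261612]
wrist 16 88 x -18.5 20.5 z 7.6 14.3 z med 9.6
wrist 24 27 x -9.7 9.1 z 12.7 13.3 z med 13.1
wrist 32 61 x -9.4 8.9 z -12.8 15.6 z med 12.9
wrist 40 569 x -10.6 10.1 z -14.2 16.9 z med 4.7
wrist 48 80 x -11.7 12.1 z -11.7 16.5 z med 13.3
wrist 56 64 x -12.9 13.5 z 0.6 16.2 z med 11.1
wrist 64 69 x -15.2 14.9 z -7.2 16.3 z med 9.4
wrist 72 98 x -16.7 16.1 z -7.8 18.1 z med 12.8
wrist 80 75 x -18.0 17.4 z -8.5 18.1 z med 5.3
scene 16 14 x -20.7 19.3 z -13.6 -4.4 z med -9.8
scene 24 4 x -6.2 9.8 z -12.0 -5.8 z med -8.7
scene 32 21 x -8.0 13.0 z -14.4 13.4 z med -5.8
scene 40 27 x -9.2 13.0 z -17.3 14.9 z med -6.7
scene 48 25 x -8.7 14.6 z -16.3 15.6 z med -3.9
scene 56 18 x -11.5 16.4 z -15.8 10.8 z med -1.7
scene 64 22 x -14.2 19.2 z -15.4 12.8 z med -6.3
scene 72 23 x -12.3 19.2 z -16.7 15.6 z med -3.5
scene 80 23 x -14.9 21.3 z -17.9 10.1 z med -6.0
```

Request:
{"fn": "jog_arm", "kwargs": {
  "moves": [
    {"offset": [0.003,0,-0.008],"turn": -0.002},
    {"offset": [0.01,0,-0.027],"turn": -0.005},
    {"offset": [0.021,0,-0.054],"turn": -0.01},
    {"offset": [0.031,0,-0.081],"turn": -0.015},
    {"offset": [0.041,0,-0.108],"turn": -0.02},
    {"offset": [0.052,0,-0.135],"turn": -0.025},
    {"offset": [0.062,0,-0.162],"turn": -0.03},
    {"offset": [0.072,0,-0.189],"turn": -0.036},
    {"offset": [0.083,0,-0.217],"turn": -0.041},
    {"offset": [0.093,0,-0.244],"turn": -0.046},
    {"offset": [0.1,0,-0.262],"turn": -0.05},
    {"offset": [0.103,0,-0.271],"turn": -0.051}
  ]
}}

```text
time: 11.25
tcp_pos: [604.3, -186.8, 246.4]
ee_rot: [[0.995, -0.002, 0.097], [-0.097, 0.0, 0.995], [-0.002, -1.0, 0.0]]
ft_force: [-0.1, -0.2, -0.3]
grip_width: 0.226
```

Request:
{"fn": "jog_arm", "kwargs": {
  "moves": [
    {"offset": [0,0,0],"turn": 0},
    {"offset": [0,0,0],"turn": 0},
    {"offset": [0,0,0],"turn": 0}
  ]
}}

```text
time: 11.5
tcp_pos: [604.4, -182.8, 247.5]
ee_rot: [[0.996, -0.001, 0.094], [-0.094, 0.001, 0.996], [-0.001, -1.0, 0.001]]
ft_force: [0.7, -0.5, -1.4]
grip_width: 0.222
```

```bash
python3 - <<'E'
from h import *
s=bot.state();T=s["tcp_pos"];R=s["ee_rot"];c=cam("wrist");print(T,R.round(3).tolist(),s["ft_force"],s["time"],s["grip_width"])
im,d=bot.capture("wrist");cv2.imwrite("pics/w11.png",im);W=back("wrist",d,c)
X,Y,Z=np.moveaxis(W,-1,0);p=W[(abs(Z-118)<4)&(abs(X-606)<25)&(Y<-90)&(Y>-260)&(np.arange(384)[:,None]<200)]
print(len(p),p.mean(0),p.min(0),p.max(0)); f=np.polyfit(p[:,1],p[:,0],1);print("line at -183.6",np.polyval(f,-183.6),f[0])
im,d=bot.capture("scene");cv2.imwrite("pics/s11.png",cv2.resize(im[150:290,170:320],None,fx=4,fy=4,interpolation=cv2.INTER_CUBIC))
E
```

```text
[ 604.3946873  -182.78103082  247.47721625] [[0.996, -0.001, 0.094], [-0.094, 0.001, 0.996], [-0.001, -1.0, 0.001]] [ 0.68736368 -0.48117668 -1.42379556] 11.5 0.22245608418498133
258 [ 609.13765999 -150.21817667  117.53769351] [ 604.47360228 -185.26295829  115.68507372] [ 612.99724791 -114.66743875  119.58163987]
line at -183.6 606.238290064837 0.08685475002172555
```

View pics/w11.png

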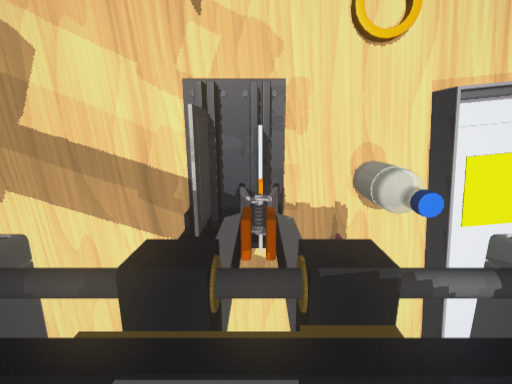

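View pics/s11.png

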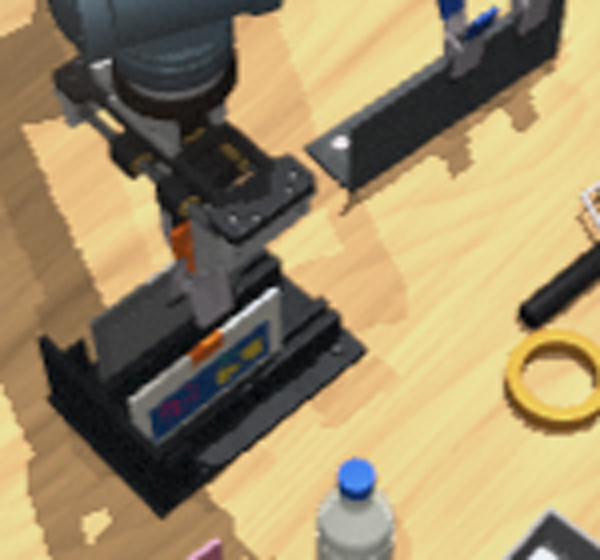

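Request:
{"fn": "jog_arm", "kwargs": {
  "moves": [
    {"offset": [0.0017,0.004,-0.001],"turn": 0},
    {"offset": [0.0017,0.01,-0.001],"turn": 0},
    {"offset": [0.0017,0.018,-0.001],"turn": 0},
    {"offset": [0.0017,0.026,-0.001],"turn": 0},
    {"offset": [0.0017,0.033,-0.001],"turn": 0},
    {"offset": [0.0017,0.036,-0.001],"turn": 0},
    {"offset": [0.0017,0.036,-0.001],"turn": 0},
    {"offset": [0.0017,0.036,-0.001],"turn": 0},
    {"offset": [0.0017,0.036,-0.001],"turn": 0}
  ]
}}

```text
time: 12.35
tcp_pos: [606.6, -185.2, 212.4]
ee_rot: [[0.995, 0.001, 0.095], [-0.095, -0.0, 0.995], [0.001, -1.0, -0.0]]
ft_force: [1.1, -0.1, -0.6]
grip_width: 0.226
```

```bash
cat > m.py <<'E'
from h import *
import sys
k=sys.argv[1]
s=bot.state();T=s["tcp_pos"];R=s["ee_rot"];c=cam("wrist");print(T,R.round(3).tolist(),s["ft_force"],s["time"],s["grip_width"])
im,d=bot.capture("wrist");cv2.imwrite(f"pics/w{k}.png",cv2.resize(im[120:280,180:340],None,fx=3.7,fy=3.7,interpolation=cv2.INTER_CUBIC));W=back("wrist",d,c)
X,Y,Z=np.moveaxis(W,-1,0);v=np.arange(384)[:,None]+0*Z
p=W[(abs(Z-118)<3)&(abs(X-606)<12)&(Y<-90)&(Y>-162)&(v<200)]
f=np.polyfit(p[:,1],p[:,0],1);print(len(p),"board x at -184:",np.polyval(f,-184),f[0],"ymax",p[:,1].max())
L=(W-T)@R
for lo in range(40,100,8):
    m=(abs(L[...,0])<24)&(abs(L[...,2])<22)&(L[...,1]>=lo)&(L[...,1]<lo+8)
    q=L[m]
    if len(q)>3:
        a=q[q[:,0]<0,0];b=q[q[:,0]>0,0];print(lo,len(q),"x",q[:,0].min().round(1),a.max().round(1) if len(a) else '',b.min().round(1) if len(b) else '',q[:,0].max().round(1),"z",q[:,2].min().round(1),q[:,2].max().round(1))
im,d=bot.capture("scene");cv2.imwrite(f"pics/s{k}.png",cv2.resize(im[170:290,170:300],None,fx=5,fy=5,interpolation=cv2.INTER_CUBIC))
E
python3 m.py 12
```

```text
[ 606.5668119  -185.20741225  212.38550777] [[0.995, 0.001, 0.095], [-0.095, -0.0, 0.995], [0.001, -1.0, -0.0]] [ 1.13639395 -0.13141109 -0.58713053] 12.35 0.22613373578091403
236 board x at -184: 605.9719688199204 0.08316853068153243 ymax -113.84223017183739
40 568 x -10.7 -0.6 0.1 10.1 z -14.2 16.9
48 74 x -11.8 -0.7 0.1 12.0 z -11.9 16.7
56 65 x -12.9 -10.3 9.7 13.5 z -3.0 16.6
64 70 x -15.4 -11.4 11.7 14.9 z -6.8 16.3
72 99 x -16.7 -12.0 12.3 16.1 z -8.6 18.3
80 76 x -18.1 -13.9 14.3 17.4 z -8.8 18.2
88 71 x -2.6 -0.7 0.2 1.1 z 6.2 21.5
```

View pics/w12.png

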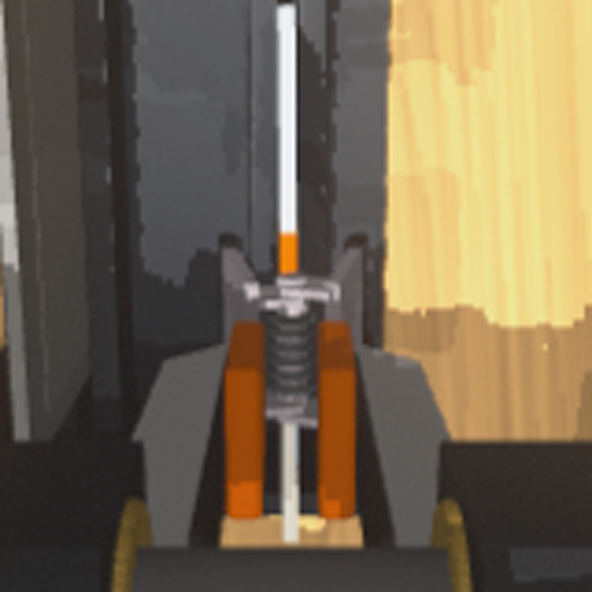

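View pics/s12.png

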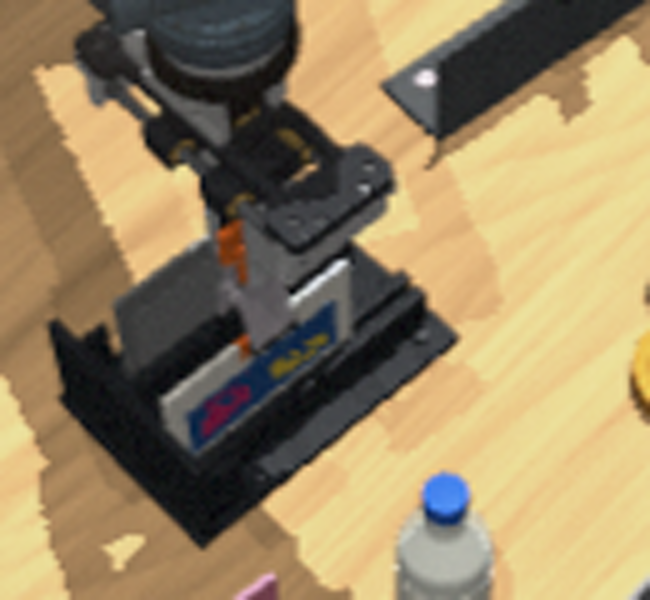

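The board runs centrally between the open jaws: white strip at column 289, jaws at 230 and 352. Lowering now.

Request:
{"fn": "jog_arm", "kwargs": {
  "moves": [
    {"offset": [-0.0006,0,0.0012],"turn": 0},
    {"offset": [-0.0006,0.003,0.0012],"turn": 0},
    {"offset": [-0.0006,0.007,0.0012],"turn": 0},
    {"offset": [-0.0006,0.012,0.0012],"turn": 0},
    {"offset": [-0.0006,0.017,0.0012],"turn": 0},
    {"offset": [-0.0006,0.022,0.0012],"turn": 0},
    {"offset": [-0.0006,0.027,0.0012],"turn": 0},
    {"offset": [-0.0006,0.031,0.0012],"turn": 0},
    {"offset": [-0.0006,0.034,0.0012],"turn": 0},
    {"offset": [-0.0006,0.036,0.0012],"turn": 0},
    {"offset": [-0.0006,0.036,0.0012],"turn": 0},
    {"offset": [-0.0006,0.036,0.0012],"turn": 0}
  ]
}}

```text
time: 13.45
tcp_pos: [605.9, -183.8, 176.0]
ee_rot: [[0.995, 0.0, 0.095], [-0.095, -0.0, 0.995], [0.0, -1.0, -0.0]]
ft_force: [0.4, -0.3, -0.6]
grip_width: 0.225
```

Request:
{"fn": "jog_arm", "kwargs": {
  "moves": [
    {"offset": [0,0,0],"turn": 0},
    {"offset": [0,0,0],"turn": 0},
    {"offset": [0,0,0],"turn": 0},
    {"offset": [0,0,0],"turn": 0}
  ]
}}

```text
time: 13.78
tcp_pos: [605.9, -183.8, 176.2]
ee_rot: [[0.995, 0.0, 0.095], [-0.095, -0.0, 0.995], [0.0, -1.0, -0.0]]
ft_force: [0.2, 0.8, -0.9]
grip_width: 0.218
```

```bash
python3 m.py 13
```

```text
[ 605.93456918 -183.83710071  176.17317046] [[0.995, 0.0, 0.095], [-0.095, -0.0, 0.995], [0.0, -1.0, -0.0]] [ 0.15968113  0.79442066 -0.8849969 ] 13.7833 0.21834037920507676
312 board x at -184: 605.2291850235163 0.0962459561664903 ymax -114.24205188650507
40 560 x -10.6 -0.6 0.1 10.1 z -14.4 16.8
48 79 x -11.8 -0.7 0.1 12.0 z -12.0 16.7
56 118 x -12.9 -0.7 0.1 13.4 z -22.0 22.0
64 76 x -15.2 -11.5 1.8 14.9 z -6.9 16.4
72 95 x -16.7 -12.1 12.3 16.8 z -8.4 18.3
80 79 x -18.0 -14.0 2.0 17.4 z -8.5 18.1
```

View pics/w13.png

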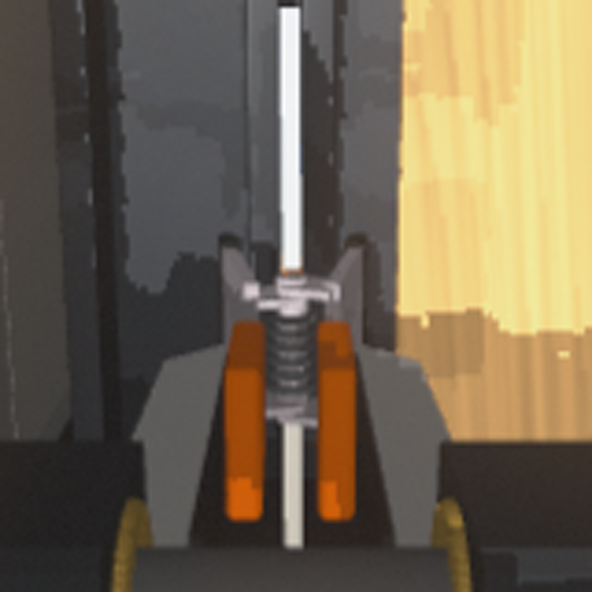

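View pics/s13.png

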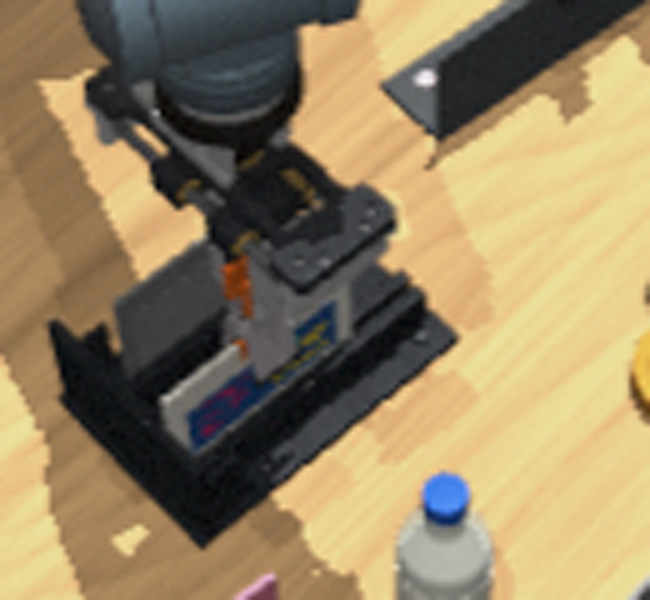

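The clip straddles the board 17–18 mm under its pin, with about 10 mm of air each side. One last offline check of the home gap in the earlier wrist frame.

```bash
python3 - <<'E'
from h import *
z=np.load("w6.npz");d=z["d"];W=back("w",d,(z["K"],z["R"],z["t"]));X,Y,Z=np.moveaxis(W,-1,0)
for lo,hi in((510,530),(555,585),(612,630)):
    p=W[(abs(Z-88)<2)&(X>lo)&(X<hi)&(Y>-275)&(Y<-235)];x=p[:,0].mean();print(x.round(),len(p),np.percentile(p[:,1],[2,50,98]).round(1),"face at x=599:",(np.percentile(p[:,1],98)-(599-x)*.0945).round(1))
p=W[(abs(Z-118)<3)&(abs(X-606)<12)];print(np.percentile(p[:,1],[0,1,99,100]))
E
```

```text
520.0 127 [-253.8 -249.6 -245.7] face at x=599: -253.1
570.0 188 [-258.9 -254.7 -250.2] face at x=599: -253.0
621.0 114 [-263.6 -259.6 -255.7] face at x=599: -253.6
[-253.13419979 -251.59355062 -115.10836023 -114.07208576]
```

The plate face is at y −253.1 and the board's edge is at −253.1, so it is home. Handing in.

```bash
python3 - <<'E'
from bench import bot
print(bot.close_job());s=bot.state();print(s["tcp_pos"],s["grip_width"],s["ft_force"],s["time"])
E
```

```text
the job is handed in; nothing more can be done
None
the job is handed in; nothing more can be done
```

I pushed the white board home against the end plate, squeezed the orange clip fully open and lifted it off the angle. I handed the job in with the gripper still holding the clip open over the middle of the board's top edge, at about 13.9 s.

- **Board home:** the push stalled at about 13 N. A wrist view taken after backing off put both the board's edge and the plate face at y ≈ −253 mm. The board's far end read about the same (−114 mm) once the clip was in place.
- **Clip position:** the gripper reads 0.22 (about 20.5 mm over the grips), which is fully open. The pin is about 17 mm above the board's top edge, and the jaw ends reach about 25 mm below that edge. The clip is about 0.7 mm off the board's centre line, with roughly 9–10 mm of air each side at the tips.
- **No contact seen:** the wrist force was about 1 N, close to the clip's own weight.
- **Left alone:** the grey board looked untouched in the last pictures. The blue and black clips were on the angle in the pictures I took after lifting the orange clip off.
- **Disagreements:** one jog call was refused for a missing "turn" value and nothing moved. The top and scene cameras differed by 3–6 mm, so I used the wrist camera's measurements. I could not read the robot's state after handing in.

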